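# Prop the sprung flap of a feed bin and fetch a cable gland

### The job

Get the brass cable gland out of the blue feed bin: with the red block, push down the yellow paddle behind the clear sprung flap and leave the block standing upright in the slot there, so that it holds the flap open by itself. Then lift the brass gland out and set it gently upright on the flat grey tin. Leave the block propping the flap, and leave the black gland, glue bottle and tape roll where they are.

Things in the scene. Friction and masses are not known exactly. Their poses are not given: they have to be found in the camera images.
- bin: Blue sheet-metal feed bin, fixed to the table; walls 4 mm thick, rim 70 mm above the table. Origin: at table level directly below the flap's hinge line, at mid-length. y axis along the hinge, z up. Parts bay (258 mm long outside) on its -x side, towards the robot; prop slot (168 mm long outside) on its +x side.
- bay_floor (a point): Centre of the parts bay's inner floor, 4 mm above the table; axes as the bin's. The bay is 100 mm (x) by 250 mm (y) inside, and open on top once the flap is up.
- slot_floor (a point): Centre of the inner floor of the open-topped prop slot, 4 mm above the table; axes as the bin's. The slot is 82 mm (x) by 160 mm (y) inside. The block belongs near its far (+x) wall, about 13 mm beyond this point in x, its 46 mm side along x: the paddle then hangs between block and hinge and leans on the block.
- flap (a joint): Angle of the sprung rocker (clear flap and yellow paddle in one), rad: 0 closed, to 1.75. Hinge line 71.5 mm above the table at the bin's x = 0, along its y. The flap is 256 mm wide and reaches 104 mm from the hinge over the bay, level when closed. It rises as the paddle is pushed down (1 to 4 N), stays at about 1.48 to 1.6 on the block, and closes by itself when freed.
- paddle_edge (a point): Middle of the yellow paddle's free edge, 70 mm from the hinge line. The paddle is 150 mm wide (y) and, with the flap closed, slants up from the hinge at 30 degrees over the slot, this edge 106 mm above the table; pushed down, it swings into the slot. It shoves a released block a few mm, until that meets the slot's far wall.
- prop_center (a point): Centre (half-way up) of the loose red prop block, 46 x 44 x 100 mm (x, y, z), about 0.35 kg, standing upright on the table to the left of the bin. Its own x axis is across the 46 mm side, y across the 44 mm side (grip this one), z up.
- brass_gland_center (a point): Centre (half-way up) of the brass cable gland, standing upright on the floor of the parts bay: round, 50 mm high, 27 mm in diameter with a foot flange 31 mm in diameter and 8 mm high, 0.08 kg; z axis up.
- black_gland_center (a point): Centre of the black plastic gland of the same shape standing in the other half of the parts bay (the two change places between starts); it stays.
- tin_top (a point): Centre of the flat top of the grey tin with a dark top, fixed on the table to the left of the bin (it and the block change places between starts): top 137 x 207 mm (x, y of this frame), 21 mm above the table, flat and solid.
- glue_center (a point): Centre of the small red glue bottle with white tip, 36 x 34 x 92 mm, standing on the table in front of the bin; leave it.
- tape_center (a point): Centre of the cream masking-tape roll, 85 x 94 x 48 mm, lying on the table to the right of the bin; leave it.
Mind the look-alikes: they are no part of the job. Leave any green, orange or purple look-alike of the part that bears prop_center alone.

How it is judged:
On the way, in this order (a step that is already met when the one before it is completed fails the run):
1. the red block stands upright in the slot, let go, and alone holds the flap open by more than 0.9 rad (value of joint flap above 0.9 rad and x of prop_center in the frame of bin between 0.004 and 0.086 m and y of prop_center in the frame of bin between -0.08 and 0.08 m and height (world z) of prop_center below 0.064 m and angle between prop_center's own z axis and vertical below 0.2 rad and contact force between the fingers and prop below 0.05 N and contact force between each of the arm, the fingers and bin below 0.05 N and contact force between prop and bin above 0.2 N), for 0.3 s.
2. the brass gland is lifted out of the bin, with the flap still propped (value of joint flap above 0.9 rad and x of prop_center in the frame of bin between 0.004 and 0.086 m and y of prop_center in the frame of bin between -0.08 and 0.08 m and height (world z) of prop_center below 0.064 m and angle between prop_center's own z axis and vertical below 0.2 rad and height (world z) of brass_gland_center above 0.1 m), for 0.1 s.
At the end, for the whole second after the job is handed in: The brass gland stands upright (within 0.1 rad) and at rest on the flat top of the tin, its centre over the top; the red block stands upright (within 0.2 rad) in the prop slot and the flap is open by more than 0.9 rad; the black gland is in the parts bay (value of joint flap above 0.9 rad and x of prop_center in the frame of bin between 0.004 and 0.086 m and y of prop_center in the frame of bin between -0.08 and 0.08 m and height (world z) of prop_center below 0.064 m and angle between prop_center's own z axis and vertical below 0.2 rad and x of brass_gland_center in the frame of tin_top between -0.063 and 0.063 m and y of brass_gland_center in the frame of tin_top between -0.097 and 0.097 m and z of brass_gland_center in the frame of tin_top between 0.02 and 0.03 m and angle between brass_gland_center's own z axis and vertical below 0.1 rad and linear speed of brass_gland below 0.02 m/s and x of black_gland_center in the frame of bin between -0.1 and 0 m and y of black_gland_center in the frame of bin between -0.125 and 0.125 m and height (world z) of black_gland_center below 0.05 m); the robot touches nothing.
It fails at once if the black gland is moved more than 25 mm or tipped over (distance of black_gland_center from where it was at the start of the episode above 0.025 m or angle between black_gland_center's own z axis and vertical above 0.5 rad).
It fails at once if the glue bottle or the tape roll is moved more than 25 mm (distance of any of glue_center, tape_center from where it was at the start of the episode above 0.025 m).
It fails at once if the brass gland hits the tin with more than 25 N (dropped or rammed) (contact force between brass_gland and tin above 25 N).
It also fails if it takes over 67 s, if anything falls off the work surface, if the arm or the gripper's body presses on something with over 40 N, if the wrist force passes 120 N, or if a joint passes its speed limit or range.

### The arm

A 6-joint arm with a two-finger parallel gripper is mounted at the origin on a cart in front of the work surface, level with it; the furniture and walls round the work are solid. World frame = base frame: x ahead of the robot, y to its left, z up, the work surface at z = 0. Lengths are in m, angles in rad, forces in N, time in s.
With the tool pointing down it reaches from about 0.225 to 0.875 m from the base axis. Payload 3.4 kg.
Tool frame: the origin (TCP) lies between the finger pads; the fingertips stand 19 mm ahead of it and the grasp point (between the pads) is the TCP; z points along the fingers, y is the line along which they close (so a half turn about z gives the same grasp; the last joint's range is limited). The gripper opens to 85 mm and grips with 20 to 120 N. Pads are 22 mm wide; open, the fingers measure 114 mm over their backs; the gripper's body (76 mm by 85 mm) begins 54 mm behind the grasp point. The pads swing forward as they close: fully open they stand 13 mm farther back than shut.
Start: joints at [-1.413, 0.276, 1.505, -0, 1.361, -0.121], TCP at [0.158, -0.553, 0.25] pointing down, gripper open.
Joint ranges: [-2.89, 2.89], [-0.75, 2.08], [0.22, 2.7], [-1.18, 4.32], [0.11, 2.71], [-2.7, 2.7]. Speed limits (rad/s): [2.57, 2.57, 3.14, 3.14, 3.14, 3.14].

### API

Orientations are given as a unit quaternion [w, x, y, z].
In Python, from rig import get_state, imaging, ticket gives the robot as it stands. The module is installed in compiled form; this text tells all that it offers.
- The arm moves only by the shell command python3 -m inch 'ROWS' [FORCE]. ROWS is JSON, a list of rows, each an object with "claw": the opening, from -1 (shut) to 1 (fully open); "travel": the shift along the world's x, y, z in units of 200 mm (1.0 is 200 mm), a list of three; "turn": the turn about the world's z in units of 180 degrees (1.0 is 180 degrees). A call has 1 to 5 rows; each row is the pose to reach, as a shift and turn from the pose commanded when the call began, turning the shorter way round; what a row does not reach only later rows make up. A row lasts 1/10 s, in which the tool goes at most 50 mm and 8.59 degrees, less where a joint would pass 70% of its speed; a pose out of reach is approached as far as the arm can. A call with a number of a shift or a turn outside -1 to 1 is refused whole. A call with a gripper value outside its range is refused whole. The fingers move at their own pace and stop on an object; FORCE is the grip in N (left out, the last holds). Time passes only in rows, so rows that repeat a pose let the fingers close. It gives the time, the measured TCP pose, the force, the opening and the grip force at its end, in the units of the state.
- get_state(): the state, without advancing time (a new reading comes with each control period).
- imaging.get_image(name): name is "scene" or "top"; returns the picture (420x560x3 uint8, red, green, blue); there is no depth.
- imaging.camera_params(name): a dict with "camera_matrix" (3x3 intrinsics, pixels), "cam_to_world" (4x4, takes a point from camera to world coordinates). Camera axes: x right, y down, z forward; pixel columns grow to the right and rows downward; lengths in m; the calibration is good to about 2 mm. A picture is of the moment at which its call begins. camera_params takes no time and is no camera call.
- ticket.sign_off(): hands the job in; it is judged then, once.
The state is a dict: "clock": time; "qpos": joint angles; "qd": joint speeds; "effort": joint torques, N m; "position": TCP position; "ee_rot": TCP orientation; "contact_force": force on the tool from outside, world axes, zero at the start; "moment": the same for the moment, N m; "width": finger opening in m; "gripper_force": force on a finger pad.
Only numpy, scipy, OpenCV 4.12 (cv2) and the standard library are available. Lean on these libraries where they do the work, as an engineer would, in place of code of your own. Each camera call takes 0.05 s, during which the arm holds its last target. There are 200 camera calls.

## Working session

There is one attempt and no reset: what is moved stays moved. The work goes in short steps, Python scripts to look and compute and a shell command to move; the robot and the scene stay as the last step left them, time stands still between calls to the robot, and variables do not carry over. Pictures are saved under pics/ and viewed, at most 12 in all, crops included, and the job is handed in when it is done.

```bash
mkdir -p pics; cat > h.py <<'E'
import numpy as np,cv2
from rig import get_state,imaging,ticket
def snap(n,f):
    im=imaging.get_image(n); cv2.imwrite('pics/'+f,im[:,:,::-1]); return im
def ray(n,u,v,z):
    p=imaging.camera_params(n);K=np.array(p['camera_matrix']);T=np.array(p['cam_to_world'])
    d=T[:3,:3]@np.linalg.inv(K)@[u,v,1];o=T[:3,3];return o+d*(z-o[2])/d[2]
def proj(n,P):
    p=imaging.camera_params(n);K=np.array(p['camera_matrix']);T=np.array(p['cam_to_world'])
    c=K@(T[:3,:3].T@(np.array(P)-T[:3,3]));return c[:2]/c[2]
E
python3 - <<'E'
from h import *
snap('top','a.png');snap('scene','b.png')
for n in('top','scene'):print(imaging.camera_params(n))
print(get_state())
E
```

```text
{'camera_matrix': array([[516.92502988,   0.        , 286.82995494],
       [  0.        , 516.92502988, 214.41869928],
       [  0.        ,   0.        ,   1.        ]]), 'cam_to_world': array([[-0.02164716, -0.99818194,  0.05625137,  0.40787057],
       [-0.99962014,  0.02064975, -0.01825256, -0.06801711],
       [ 0.0170578 , -0.05662512, -0.99824978,  1.63975501],
       [ 0.        ,  0.        ,  0.        ,  1.        ]])}
{'camera_matrix': array([[506.33736504,   0.        , 280.2535482 ],
       [  0.        , 506.33736504, 209.01181673],
       [  0.        ,   0.        ,   1.        ]]), 'cam_to_world': array([[ 0.47788719, -0.58079728,  0.65901316, -0.49336398],
       [-0.87833687, -0.32633697,  0.34932582, -0.60967939],
       [ 0.01217287, -0.74577389, -0.66608793,  1.0854637 ],
       [ 0.        ,  0.        ,  0.        ,  1.        ]])}
{'clock': 0.1, 'qpos': array([-1.41298634e+00,  2.76527034e-01,  1.50598301e+00, -6.40604978e-06,
        1.36068801e+00, -1.21000688e-01]), 'qd': array([ 0.00060673, -0.001097  , -0.00238174,  0.00081693,  0.0007089 ,
       -0.00113021]), 'effort': array([ 9.47734807e-04, -4.17699838e+01, -2.46405333e+01, -1.54187142e-04,
        5.78054940e-03,  9.55122232e-06]), 'position': array([ 0.15817232, -0.55237549,  0.24953824]), 'ee_rot': array([-8.02505379e-04,  9.90298390e-01,  1.38954867e-01, -1.79040780e-05]), 'contact_force': array([-0.11154725, -0.35311108,  0.44701729]), 'moment': array([-0.03266672, -0.02111594, -0.00833133]), 'gripper_force': 0.0, 'width': 0.0855987153763585}
```

View pics/a.png

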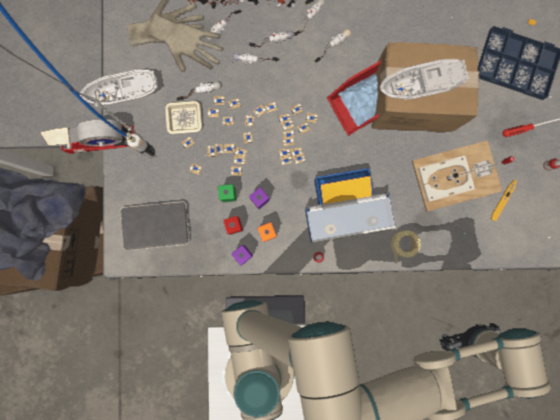

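View pics/b.png

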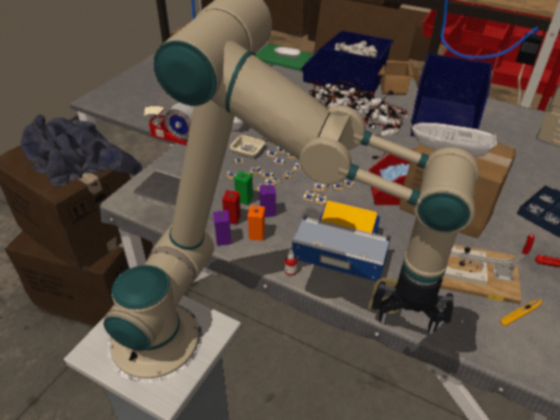

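Top view: the candidates for the prop are red (233,225), green (227,192), purple (260,198), orange (267,232) and purple (242,255). The bin is at about (350,205), the tin at (155,225), the glue at (319,257) and the tape at (406,243). The red one at (233,225) fits the description, so I'll check it in a crop.

```bash
python3 - <<'E'
from h import *
im=imaging.get_image('top')[:,:,::-1]
c=cv2.resize(im[160:280,200:400],None,fx=4,fy=4,interpolation=cv2.INTER_CUBIC);cv2.imwrite('pics/c.png',c)
im2=im
hsv=cv2.cvtColor(im2,cv2.COLOR_BGR2HSV)
def blob(name,lo,hi,box):
    x0,y0,x1,y1=box;m=cv2.inRange(hsv,lo,hi)
    if lo[0]==0: m|=cv2.inRange(hsv,(172,lo[1],lo[2]),(180,255,255))
    k=np.zeros_like(m);k[y0:y1,x0:x1]=m[y0:y1,x0:x1]
    n,l,s,_=cv2.connectedComponentsWithStats(k);i=1+s[1:,4].argmax()
    p=np.argwhere(l==i)[:,::-1].astype(np.float32)
    r=cv2.minAreaRect(p);print(name,s[i],np.round(cv2.boxPoints(r),1).tolist(),np.round(r[0],1))
blob('red',(0,120,60),(5,255,255),(215,210,252,240))
blob('yellow',(18,100,80),(30,255,255),(310,165,390,215))
blob('tin',(0,0,20),(180,90,95),(112,195,195,255))
for n,b in (('green',(210,175,245,210)),('pur1',(245,180,280,212)),('or',(250,215,285,245)),('pur2',(225,240,260,270))):
    blob(n,(6,100,40),(170,255,255),b)
E
```

```text
red [224 216  18  18 226] [[222.89999389648438, 219.0], [237.89999389648438, 214.6999969482422], [242.3000030517578, 230.10000610351562], [227.1999969482422, 234.39999389648438]] [232.6 224.5]
yellow [321 176  51  28 994] [[319.6000061035156, 184.1999969482422], [369.1000061035156, 175.60000610351562], [372.5, 195.5], [323.1000061035156, 204.10000610351562]] [346.1 189.9]
tin [184 206   7  33  71] [[183.5, 206.0], [188.3000030517578, 205.6999969482422], [190.89999389648438, 237.6999969482422], [186.10000610351562, 238.10000610351562]] [187.2 221.9]
green [218 184  18  18 236] [[217.60000610351562, 185.3000030517578], [233.8000030517578, 183.5], [235.60000610351562, 199.8000030517578], [219.39999389648438, 201.60000610351562]] [226.6 192.5]
pur1 [250 188  19  20 207] [[248.39999389648438, 196.0], [259.79998779296875, 186.5], [269.79998779296875, 198.5], [258.3999938964844, 208.0]] [259.1 197.3]
or [257 222  20  20 245] [[256.29998779296875, 226.6999969482422], [270.79998779296875, 220.89999389648438], [276.8999938964844, 236.1999969482422], [262.3999938964844, 242.0]] [266.6 231.5]
pur2 [232 245  20  20 200] [[231.0, 253.5], [242.6999969482422, 243.8000030517578], [252.1999969482422, 255.1999969482422], [240.60000610351562, 264.8999938964844]] [241.6 254.3]
```

View pics/c.png

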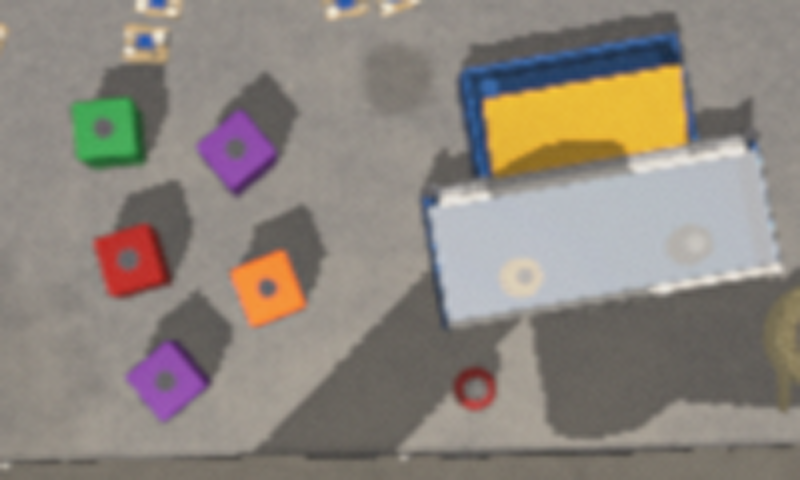

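The crop confirms the red block, with its hole at crop (128,258), i.e. px (232,224.5). The brass gland (tan) is the left one at crop (522,277), and the grey/black one is on the right at (690,243).

```bash
python3 - <<'E'
from h import *
R=lambda cx,cy,z:ray('top',200+cx/4-.375,160+cy/4-.375,z)
P={}
def s(n,p):P[n]=p;print(n,np.round(p,4))
for n,x,y,z in (('red',128,258,.1),('green',104,128,.1),('orange',267,287,.1),('pur2',165,381,.1),('glue',475,388,.092),
 ('brass',522,277,.054),('black',690,243,.054),
 ('padL',485,98,.106),('padR',684,66,.106),('slotFL',462,73,.07),('slotFR',678,35,.07),
 ('flapNL',447,326,.0715),('flapNR',783,268,.0715),('bayFL',424,200,.07)): s(n,R(x,y,z))
for a,b in (('padL','padR'),('slotFL','slotFR'),('flapNL','flapNR')):
    d=P[a]-P[b];print(a,np.linalg.norm(d),'yaw',np.degrees(np.arctan2(-d[0],d[1])),'mid',(P[a]+P[b])/2)
for u,v in ((121,206),(186,202),(190,247),(125,251)):print('tin',ray('top',u,v,.021).round(4))
# red block top edges
im=imaging.get_image('top')[:,:,::-1]
c=cv2.resize(im[208:242,212:252],None,fx=14,fy=14,interpolation=cv2.INTER_CUBIC)
t=cv2.resize(im[195:260,110:200],None,fx=6,fy=6,interpolation=cv2.INTER_CUBIC)
o=np.zeros((max(c.shape[0],t.shape[0]),600,3),np.uint8);
o2=np.zeros((600,560,3),np.uint8);o2[:476-270+0]=0
cv2.imwrite('pics/d.png',np.vstack([cv2.resize(c,(320,272)),cv2.resize(t,(320,231))]))
E
```

```text
red [0.4691 0.0687 0.1   ]
green [0.5666 0.0851 0.1   ]
orange [ 0.4454 -0.0342  0.1   ]
pur2 [0.3773 0.0427 0.1   ]
glue [ 0.3668 -0.1879  0.092 ]
brass [ 0.45   -0.2291  0.054 ]
black [ 0.4734 -0.3593  0.054 ]
padL [ 0.5828 -0.1997  0.106 ]
padR [ 0.6039 -0.3493  0.106 ]
slotFL [ 0.6064 -0.1856  0.07  ]
slotFR [ 0.6325 -0.3521  0.07  ]
flapNL [ 0.4136 -0.1694  0.0715]
flapNR [ 0.4522 -0.4265  0.0715]
bayFL [ 0.5098 -0.1543  0.07  ]
padL 0.15116426038519226 yaw 8.032314359552943 mid [ 0.59332413 -0.27449972  0.106     ]
slotFL 0.16845792144398822 yaw 8.897443570020101 mid [ 0.61943756 -0.26885408  0.07      ]
flapNL 0.2599983795957575 yaw 8.531782483385195 mid [ 0.43288476 -0.2979291   0.0715    ]
tin [0.5361 0.4196 0.021 ]
tin [0.5446 0.2172 0.021 ]
tin [0.4037 0.2063 0.021 ]
tin [0.3956 0.4078 0.021 ]
```

View pics/d.png

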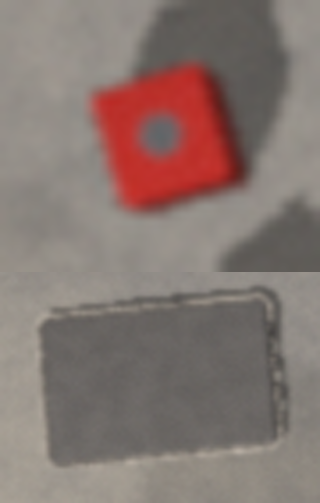

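Bin origin is about (0.533,-0.283) with yaw about 8.5°. The paddle, slot and flap edges agree to 3 mm. The red block is at (0.469,0.069) with yaw about 15.5°. Tin centre is about (0.470,0.313). The tool's yaw is already 16°, so I'm moving to the block.

```bash
python3 -m inch '[{"claw":1,"travel":[0.5,1,0],"turn":0},{"claw":1,"travel":[0.5,1,0],"turn":0},{"claw":1,"travel":[0.5,1,0],"turn":0},{"claw":1,"travel":[0.5,1,0],"turn":0},{"claw":1,"travel":[0.5,1,0],"turn":0}]' 60
python3 -m inch '[{"claw":1,"travel":[0.5,1,0],"turn":0},{"claw":1,"travel":[0.5,1,0],"turn":0},{"claw":1,"travel":[0.5,1,0],"turn":0},{"claw":1,"travel":[0.5,1,0],"turn":0},{"claw":1,"travel":[0.5,1,0],"turn":0}]'
python3 -m inch '[{"claw":1,"travel":[0.5,1,0],"turn":0},{"claw":1,"travel":[0.5,1,0],"turn":0},{"claw":1,"travel":[0.5,1,0],"turn":0},{"claw":1,"travel":[0.5,1,0],"turn":0},{"claw":1,"travel":[0.5,1,0],"turn":0}]'
```

```text
clock: 0.7
position: [0.2589, -0.3487, 0.2502]
ee_rot: [-0.001, 0.99, 0.14, 0.0]
contact_force: [0.1, -0.4, -0.7]
width: 0.0852
gripper_force: 0.0
clock: 1.2
position: [0.3588, -0.1494, 0.2504]
ee_rot: [-0.001, 0.99, 0.14, 0.0]
contact_force: [-0.4, -0.4, -0.0]
width: 0.0852
gripper_force: 0.0
clock: 1.7
position: [0.4595, 0.0507, 0.2503]
ee_rot: [-0.001, 0.99, 0.141, 0.001]
contact_force: [0.3, -0.7, -1.3]
width: 0.0855
gripper_force: 0.0
```

```bash
python3 -m inch '[{"claw":1,"travel":[0.05,0.095,0],"turn":0},{"claw":1,"travel":[0.05,0.095,-0.25],"turn":0},{"claw":1,"travel":[0.05,0.095,-0.45],"turn":0},{"claw":1,"travel":[0.05,0.095,-0.45],"turn":0}]'
python3 - <<'E'
from h import *
s=get_state();print(s['position'])
a=snap('top','t1.png')[:,:,::-1];b=snap('scene','s1.png')[:,:,::-1]
x=cv2.resize(a[170:280,180:300],(528,484),interpolation=cv2.INTER_CUBIC);
cv2.imwrite('pics/e.png',cv2.resize(b[120:260,150:350],(800,560),interpolation=cv2.INTER_CUBIC))
E
```

```text
clock: 2.1
position: [0.4637, 0.0665, 0.1558]
ee_rot: [-0.001, 0.99, 0.139, -0.006]
contact_force: [-1.4, 0.2, -0.7]
width: 0.0852
gripper_force: 0.0
[0.46372983 0.06646354 0.1557591 ]
```

View pics/e.png

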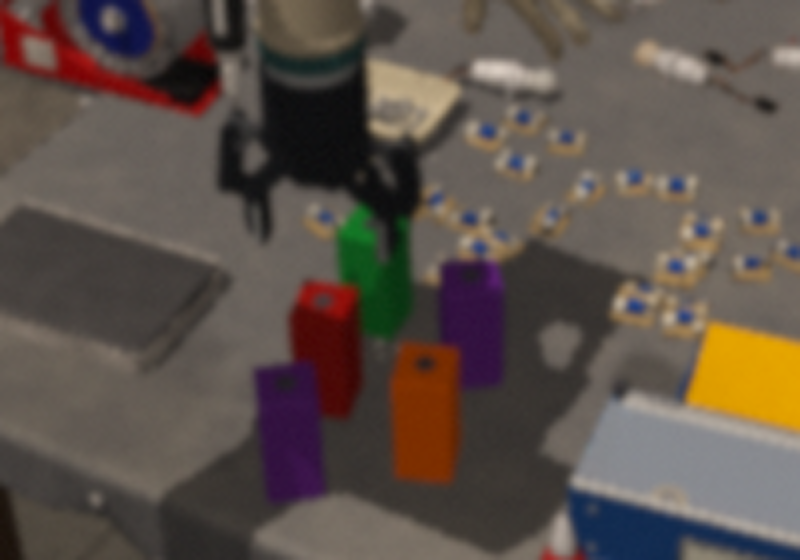

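The open fingers hang over the red block, whose top hole is at crop (322,300). I'm cross-checking it with the scene calibration.

```bash
python3 - <<'E'
from h import *
print(ray('scene',150+322/4-.4,120+300/4-.4,.1), get_state()['position'])
E
```

```text
[0.46486043 0.07002961 0.1       ] [0.46828555 0.06613401 0.16055341]
```

```bash
python3 -m inch '[{"claw":1,"travel":[0,0.01,-0.2],"turn":0},{"claw":1,"travel":[0,0.01,-0.38],"turn":0},{"claw":1,"travel":[0,0.01,-0.38],"turn":0},{"claw":-1,"travel":[0,0.01,-0.38],"turn":0},{"claw":-1,"travel":[0,0.01,-0.38],"turn":0}]' 60
python3 -m inch '[{"claw":-1,"travel":[0,0,0],"turn":0},{"claw":-1,"travel":[0,0,0],"turn":0},{"claw":-1,"travel":[0,0,0],"turn":0},{"claw":-1,"travel":[0,0,0],"turn":0},{"claw":-1,"travel":[0,0,0],"turn":0}]'
```

```text
clock: 2.7
position: [0.4707, 0.0681, 0.087]
ee_rot: [0.0, 0.99, 0.139, 0.003]
contact_force: [-0.3, -0.9, 0.2]
width: 0.0589
gripper_force: 0.0
clock: 3.2
position: [0.4701, 0.0686, 0.0867]
ee_rot: [0.0, 0.99, 0.139, 0.003]
contact_force: [-0.7, 0.8, 6.7]
width: 0.0433
gripper_force: 60.0
```

```bash
python3 -m inch '[{"claw":-1,"travel":[0,0,0.2],"turn":0},{"claw":-1,"travel":[0,0,0.4],"turn":0},{"claw":-1,"travel":[0,0,0.6],"turn":0},{"claw":-1,"travel":[0,0,0.75],"turn":0},{"claw":-1,"travel":[0,0,0.75],"turn":0}]'
python3 -m inch '[{"claw":-1,"travel":[0.1,-0.2,0],"turn":-0.042},{"claw":-1,"travel":[0.2,-0.4,0],"turn":-0.042},{"claw":-1,"travel":[0.3,-0.6,0],"turn":-0.042},{"claw":-1,"travel":[0.4,-0.8,0],"turn":-0.042},{"claw":-1,"travel":[0.5,-1,0],"turn":-0.042}]'
python3 -m inch '[{"claw":-1,"travel":[0.05,-0.2,0],"turn":0},{"claw":-1,"travel":[0.1,-0.4,0],"turn":0},{"claw":-1,"travel":[0.1,-0.6,0],"turn":0},{"claw":-1,"travel":[0.1,-0.7,0],"turn":0},{"claw":-1,"travel":[0.1,-0.7,0],"turn":0}]'
python3 - <<'E'
from h import *
s=get_state();print(s['position'],s['ee_rot'])
a=snap('top','t2.png')[:,:,::-1];b=snap('scene','s2.png')[:,:,::-1]
x=cv2.resize(a[140:260,290:410],(400,400),interpolation=cv2.INTER_CUBIC);y=cv2.resize(b[130:290,270:430],(400,400),interpolation=cv2.INTER_CUBIC)
cv2.imwrite('pics/f.png',np.hstack([x,y]))
E
```

```text
clock: 3.7
position: [0.4711, 0.0682, 0.2395]
ee_rot: [0.001, 0.99, 0.139, 0.006]
contact_force: [0.8, 0.2, -3.9]
width: 0.0435
gripper_force: 64.0
clock: 4.2
position: [0.5678, -0.1331, 0.2326]
ee_rot: [-0.001, 0.997, 0.073, -0.001]
contact_force: [0.3, 0.7, -3.0]
width: 0.043
gripper_force: 64.2
clock: 4.7
position: [0.5873, -0.2747, 0.2322]
ee_rot: [-0.0, 0.997, 0.072, -0.001]
contact_force: [-0.4, 1.2, -3.4]
width: 0.0431
gripper_force: 64.0
[ 0.58730491 -0.2746777   0.23218967] [-1.67725264e-04  9.97429613e-01  7.16398117e-02 -1.37014801e-03]
```

View pics/f.png

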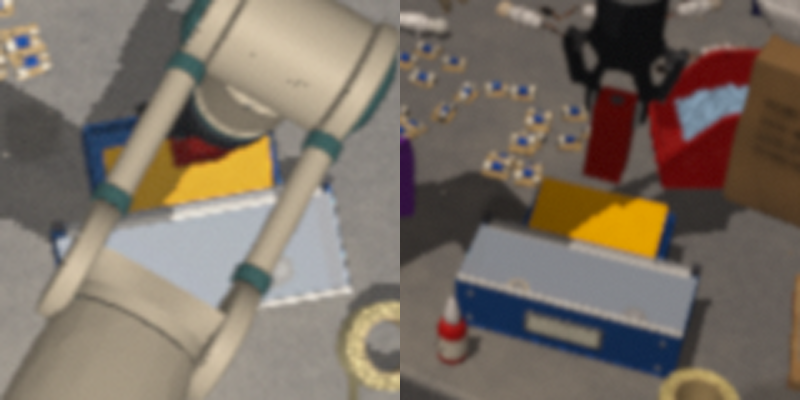

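```bash
python3 - <<'E'
from h import *
s=get_state();p=s['position'];a=np.radians(8.3);X=np.array([np.cos(a),np.sin(a),0]);Y=np.array([-np.sin(a),np.cos(a),0])
for z in(-.087,.013):
  for i,j in((-1,1),(-1,-1),(1,-1),(1,1)):
    u=proj('scene',p+X*.023*i+Y*.022*j+[0,0,z]);print(z,i,j,'view px',(400+(u[0]-270+.5)*2.5).round(1),((u[1]-130+.5)*2.5).round(1))
d=p-[.533,-.283,0];print('bin frame',d@X,d@Y)
im=cv2.imread('pics/s2.png');h=cv2.cvtColor(im,cv2.COLOR_BGR2HSV)
m=((h[...,0]<8)|(h[...,0]>172))&(h[...,1]>120);m[:, :342]=0;m[:,369:]=0;m[:160]=0;m[206:]=0
for v in range(164,206,4):
  c=np.where(m[v])[0]; print(v,c.min() if len(c) else None,c.max() if len(c) else None,end=' | ')
E
```

```text
-0.087 -1 1 view px 583.6 173.9
-0.087 -1 -1 view px 621.3 183.0
-0.087 1 -1 view px 630.7 158.6
-0.087 1 1 view px 593.9 149.9
0.013 -1 1 view px 592.3 104.2
0.013 -1 -1 view px 631.9 113.2
0.013 1 -1 view px 641.5 89.3
0.013 1 1 view px 602.8 80.7
bin frame 0.05554268108246236 0.003941236759494329
164 None None | 168 349 365 | 172 348 368 | 176 347 363 | 180 347 362 | 184 346 362 | 188 345 361 | 192 345 360 | 196 344 359 | 200 346 357 | 204 None None |
```

The block sits where predicted, to within about 2 mm. Shifting +4 mm in x and pressing the paddle down.

```bash
python3 -m inch '[{"claw":-1,"travel":[0.02,-0.01,0],"turn":0},{"claw":-1,"travel":[0.02,-0.01,-0.12],"turn":0},{"claw":-1,"travel":[0.02,-0.01,-0.24],"turn":0},{"claw":-1,"travel":[0.02,-0.01,-0.32],"turn":0},{"claw":-1,"travel":[0.02,-0.01,-0.4],"turn":0}]'
python3 -m inch '[{"claw":-1,"travel":[0,0,-0.06],"turn":0},{"claw":-1,"travel":[0,0,-0.12],"turn":0},{"claw":-1,"travel":[0,0,-0.16],"turn":0},{"claw":-1,"travel":[0,0,-0.2],"turn":0},{"claw":-1,"travel":[0,0,-0.2],"turn":0}]'
```

```text
clock: 5.3
position: [0.5928, -0.272, 0.154]
ee_rot: [-0.0, 0.997, 0.074, 0.0]
contact_force: [-0.2, 0.1, -1.1]
width: 0.043
gripper_force: 64.4
clock: 5.8
position: [0.592, -0.2735, 0.1132]
ee_rot: [-0.0, 0.997, 0.073, -0.0]
contact_force: [1.0, -0.2, -2.9]
width: 0.043
gripper_force: 64.0
```

```bash
python3 -m inch '[{"claw":-1,"travel":[0,0,-0.04],"turn":0},{"claw":-1,"travel":[0,0,-0.08],"turn":0},{"claw":-1,"travel":[0,0,-0.1],"turn":0},{"claw":-1,"travel":[0,0,-0.1],"turn":0}]'
python3 - <<'E'
from h import *
s=get_state();print(s['position'],s['contact_force'])
a=snap('top','t3.png')[:,:,::-1];b=snap('scene','s3.png')[:,:,::-1]
cv2.imwrite('pics/g.png',cv2.resize(b[130:290,250:450],(700,560),interpolation=cv2.INTER_CUBIC))
E
```

```text
clock: 6.2
position: [0.5918, -0.2736, 0.0932]
ee_rot: [-0.0, 0.997, 0.073, -0.001]
contact_force: [1.3, 0.5, -4.1]
width: 0.0432
gripper_force: 63.9
[ 0.59182822 -0.27358522  0.09324285] [ 1.29349658  0.51918442 -4.14429311]
```

View pics/g.png

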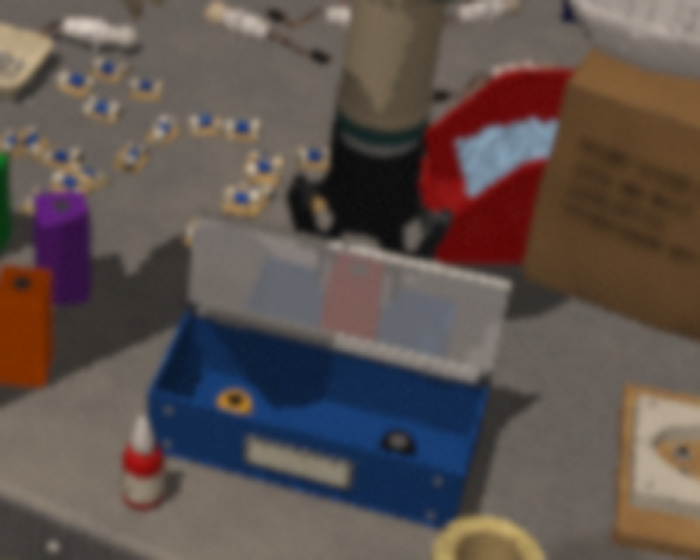

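The flap is up behind the held block, and brass (crop 235,398) and black (398,440) are now visible in the bay. Lowering to contact and releasing.

```bash
python3 -m inch '[{"claw":-1,"travel":[0,0,-0.01],"turn":0},{"claw":-1,"travel":[0,0,-0.015],"turn":0},{"claw":-1,"travel":[0,0,-0.015],"turn":0}]'
python3 -m inch '[{"claw":0.6,"travel":[0,0,0],"turn":0},{"claw":0.6,"travel":[0,0,0],"turn":0},{"claw":0.6,"travel":[0,0,0],"turn":0},{"claw":0.6,"travel":[0,0,0],"turn":0},{"claw":0.6,"travel":[0,0,0],"turn":0}]'
python3 -m inch '[{"claw":0.6,"travel":[0,0,0.15],"turn":0},{"claw":0.6,"travel":[0,0,0.35],"turn":0},{"claw":0.6,"travel":[0,0,0.6],"turn":0},{"claw":0.6,"travel":[0,0,0.8],"turn":0},{"claw":0.6,"travel":[0,0,0.8],"turn":0}]'
python3 - <<'E'
from h import *
s=get_state();print(s['position'],s['contact_force'])
a=snap('top','t4.png')[:,:,::-1];b=snap('scene','s4.png')[:,:,::-1]
x=cv2.resize(a[150:260,290:400],(400,400),interpolation=cv2.INTER_CUBIC);y=cv2.resize(b[170:290,280:400],(400,400),interpolation=cv2.INTER_CUBIC)
cv2.imwrite('pics/i.png',np.hstack([x,y]))
E
```

```text
clock: 6.6
position: [0.5922, -0.274, 0.0914]
ee_rot: [0.0, 0.997, 0.073, 0.0]
contact_force: [1.1, -0.2, -4.4]
width: 0.0431
gripper_force: 64.2
clock: 7.1
position: [0.5923, -0.2739, 0.0915]
ee_rot: [0.0, 0.997, 0.073, 0.0]
contact_force: [0.2, 0.8, -0.3]
width: 0.0683
gripper_force: 0.0
clock: 7.6
position: [0.5951, -0.2755, 0.259]
ee_rot: [0.004, 0.997, 0.073, 0.006]
contact_force: [0.0, -0.2, 0.5]
width: 0.0684
gripper_force: 0.0
[ 0.59509573 -0.27547432  0.25898699] [ 0.04536268 -0.19333859  0.4686115 ]
```

View pics/i.png

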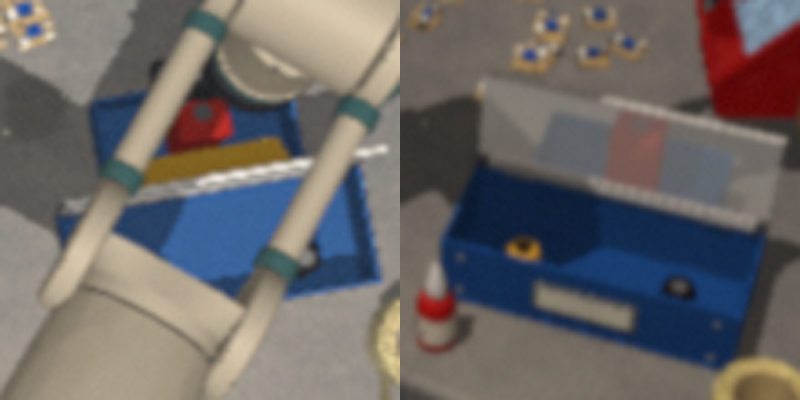

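The block stands alone and the flap stays up. Brass's top hole is at crop (523,243). Locating it unobstructed.

```bash
python3 - <<'E'
from h import *
for n,x,y in(('brass',523,243),('black',680,284)):
    p=ray('scene',280+(x-400)*.3-.35,170+y*.3-.35,.054);d=p-[.533,-.283,0];a=np.radians(8.5)
    print(n,p,'bin',d[0]*np.cos(a)+d[1]*np.sin(a),-d[0]*np.sin(a)+d[1]*np.cos(a))
print(get_state()['position'])
E
```

```text
brass [ 0.45176635 -0.22754637  0.054     ] bin -0.07214479941237961 0.06685161872178272
black [ 0.47260751 -0.36278676  0.054     ] bin -0.07152236275183577 -0.06998379405039504
[ 0.59252847 -0.27399915  0.25269075]
```

```bash
python3 -m inch '[{"claw":0.2,"travel":[-0.2,0.06,0],"turn":0},{"claw":0.2,"travel":[-0.4,0.12,0],"turn":0},{"claw":0.2,"travel":[-0.6,0.2,0],"turn":0},{"claw":0.2,"travel":[-0.71,0.23,0],"turn":0},{"claw":0.2,"travel":[-0.71,0.23,0],"turn":0}]'
python3 -m inch '[{"claw":0.2,"travel":[0,0,-0.2],"turn":0},{"claw":0.2,"travel":[0,0,-0.4],"turn":0},{"claw":0.2,"travel":[0,0,-0.55],"turn":0},{"claw":0.2,"travel":[0,0,-0.7],"turn":0},{"claw":0.2,"travel":[0,0,-0.7],"turn":0}]'
python3 - <<'E'
from h import *
s=get_state();print(s['position'],s['contact_force'],s['width'])
a=snap('top','t5.png')[:,:,::-1];b=snap('scene','s5.png')[:,:,::-1]
cv2.imwrite('pics/j.png',cv2.resize(b[160:290,270:400],(600,600),interpolation=cv2.INTER_CUBIC))
E
```

```text
clock: 8.2
position: [0.4463, -0.2258, 0.2497]
ee_rot: [-0.002, 0.997, 0.073, -0.002]
contact_force: [0.9, 0.4, 0.2]
width: 0.051
gripper_force: 0.0
clock: 8.7
position: [0.4478, -0.226, 0.1065]
ee_rot: [-0.003, 0.997, 0.073, -0.004]
contact_force: [0.0, 0.5, 0.3]
width: 0.0508
gripper_force: 0.0
[ 0.44779756 -0.22598165  0.10652193] [0.00550936 0.45422541 0.28744204] 0.05078303756911726
```

View pics/j.png

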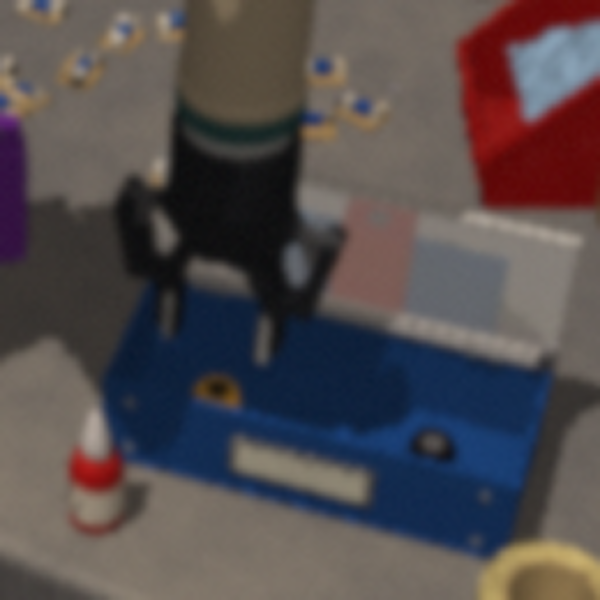

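The fingers straddle the brass gland (tips at 168,330 and 263,355; gland top at 217,385), and the flap is still propped. Descending and gripping.

```bash
python3 -m inch '[{"claw":0.2,"travel":[0.01,0,-0.15],"turn":0},{"claw":0.2,"travel":[0.01,0,-0.33],"turn":0},{"claw":0.2,"travel":[0.01,0,-0.33],"turn":0},{"claw":0.2,"travel":[0.01,0,-0.33],"turn":0}]' 30
python3 -m inch '[{"claw":-1,"travel":[0,0,0],"turn":0},{"claw":-1,"travel":[0,0,0],"turn":0},{"claw":-1,"travel":[0,0,0],"turn":0},{"claw":-1,"travel":[0,0,0],"turn":0},{"claw":-1,"travel":[0,0,0],"turn":0}]' 30
```

```text
clock: 9.2
position: [0.4532, -0.2284, 0.0465]
ee_rot: [0.0, 0.997, 0.073, 0.001]
contact_force: [-0.5, 0.4, -1.0]
width: 0.0515
gripper_force: 0.0
clock: 9.7
position: [0.4537, -0.2288, 0.0474]
ee_rot: [0.001, 0.997, 0.073, 0.002]
contact_force: [0.4, -0.4, 7.2]
width: 0.0263
gripper_force: 29.3
```

```bash
python3 -m inch '[{"claw":-1,"travel":[0,0,0.12],"turn":0},{"claw":-1,"travel":[0,0,0.3],"turn":0},{"claw":-1,"travel":[0,0,0.5],"turn":0},{"claw":-1,"travel":[0,0,0.7],"turn":0},{"claw":-1,"travel":[0,0,0.9],"turn":0}]'
python3 -m inch '[{"claw":-1,"travel":[0,0,0],"turn":0},{"claw":-1,"travel":[0,0.2,0],"turn":0},{"claw":-1,"travel":[0,0.4,0],"turn":0},{"claw":-1,"travel":[0.02,0.6,0],"turn":0},{"claw":-1,"travel":[0.03,0.8,0],"turn":0}]'
python3 -m inch '[{"claw":-1,"travel":[0.03,0.2,0],"turn":0},{"claw":-1,"travel":[0.03,0.4,0],"turn":0},{"claw":-1,"travel":[0.03,0.6,0],"turn":0},{"claw":-1,"travel":[0.05,0.8,0],"turn":0},{"claw":-1,"travel":[0.05,0.95,0],"turn":0}]'
python3 -m inch '[{"claw":-1,"travel":[0,0.2,0],"turn":0},{"claw":-1,"travel":[0,0.4,0],"turn":0},{"claw":-1,"travel":[0,0.6,0],"turn":0},{"claw":-1,"travel":[0,0.8,0],"turn":0},{"claw":-1,"travel":[0,0.95,0],"turn":0}]'
python3 -c "
from rig import get_state;s=get_state();print(s['position'],s['width'],s['contact_force'])"
```

```text
clock: 10.2
position: [0.4519, -0.2276, 0.2278]
ee_rot: [0.0, 0.997, 0.073, 0.0]
contact_force: [-0.3, -0.7, -1.1]
width: 0.026
gripper_force: 30.0
clock: 10.7
position: [0.4578, -0.0664, 0.2252]
ee_rot: [0.0, 0.997, 0.073, 0.0]
contact_force: [0.6, -0.4, 0.1]
width: 0.0262
gripper_force: 30.0
clock: 11.2
position: [0.4679, 0.1244, 0.2252]
ee_rot: [-0.0, 0.997, 0.074, 0.0]
contact_force: [0.7, 0.2, 0.1]
width: 0.0258
gripper_force: 30.0
clock: 11.7
position: [0.4675, 0.3144, 0.225]
ee_rot: [-0.0, 0.997, 0.074, -0.0]
contact_force: [0.5, -0.3, -0.6]
width: 0.0258
gripper_force: 30.0
[0.46750084 0.31441145 0.22504421] 0.025829970144568566 [ 0.4650864  -0.32149246 -0.57147609]
```

```bash
python3 -m inch '[{"claw":-1,"travel":[0,0,-0.2],"turn":0},{"claw":-1,"travel":[0,0,-0.4],"turn":0},{"claw":-1,"travel":[0,0,-0.6],"turn":0},{"claw":-1,"travel":[0,0,-0.7],"turn":0},{"claw":-1,"travel":[0,0,-0.75],"turn":0}]'
python3 - <<'E'
from h import *
for i in range(1):
    b=snap('scene','s6.png')[:,:,::-1]
s=get_state();print(s['position'],s['contact_force'])
cv2.imwrite('pics/k.png',cv2.resize(b[120:240,110:230],(600,600),interpolation=cv2.INTER_CUBIC))
E
```

```text
clock: 12.2
position: [0.4664, 0.3113, 0.0728]
ee_rot: [0.001, 0.997, 0.073, -0.002]
contact_force: [0.5, 0.0, -0.3]
width: 0.0261
gripper_force: 30.0
[0.46652725 0.31128975 0.07251644] [-0.1476108   0.11353992 -1.15744776]
```

View pics/k.png

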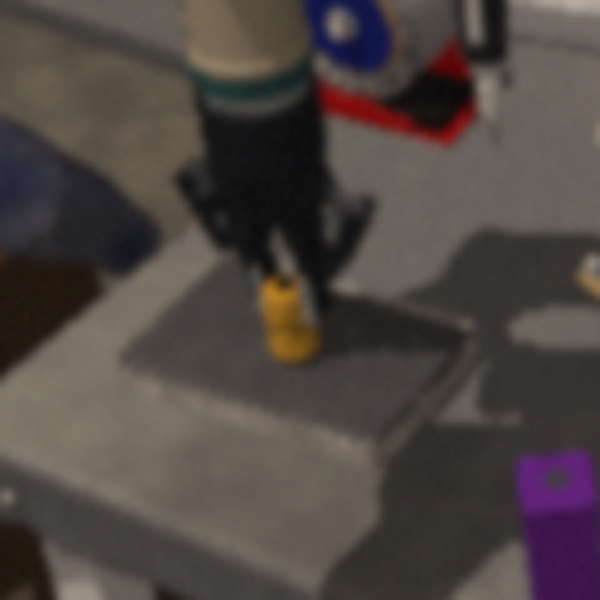

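The brass gland is upright and centred over the tin (base at crop 293,360), about 8 mm above it. Lowering slowly.

```bash
python3 -m inch '[{"claw":-1,"travel":[0,0,-0.01],"turn":0},{"claw":-1,"travel":[0,0,-0.02],"turn":0},{"claw":-1,"travel":[0,0,-0.03],"turn":0},{"claw":-1,"travel":[0,0,-0.03],"turn":0},{"claw":-1,"travel":[0,0,-0.03],"turn":0}]'
python3 -m inch '[{"claw":-1,"travel":[0,0,-0.003],"turn":0},{"claw":-1,"travel":[0,0,-0.006],"turn":0},{"claw":-1,"travel":[0,0,-0.006],"turn":0}]'
```

```text
clock: 12.75
position: [0.4686, 0.3123, 0.0699]
ee_rot: [-0.0, 0.997, 0.073, 0.001]
contact_force: [0.1, 0.6, -0.5]
width: 0.0263
gripper_force: 30.0
clock: 13.05
position: [0.4682, 0.3122, 0.0681]
ee_rot: [0.0, 0.997, 0.073, -0.0]
contact_force: [0.2, -0.1, -0.8]
width: 0.0261
gripper_force: 30.0
```

```bash
python3 -m inch '[{"claw":-1,"travel":[0,0,-0.005],"turn":0},{"claw":-1,"travel":[0,0,-0.01],"turn":0},{"claw":-1,"travel":[0,0,-0.01],"turn":0}]'
python3 -m inch '[{"claw":-1,"travel":[0,0,-0.005],"turn":0},{"claw":-1,"travel":[0,0,-0.005],"turn":0}]'
python3 -m inch '[{"claw":-1,"travel":[0,0,-0.005],"turn":0},{"claw":-1,"travel":[0,0,-0.005],"turn":0}]'
```

```text
clock: 13.35
position: [0.4681, 0.3121, 0.0659]
ee_rot: [0.0, 0.997, 0.073, -0.0]
contact_force: [0.4, -0.5, -0.1]
width: 0.0262
gripper_force: 30.0
clock: 13.55
position: [0.4681, 0.3121, 0.065]
ee_rot: [0.0, 0.997, 0.073, -0.0]
contact_force: [-0.4, 0.8, -0.4]
width: 0.0257
gripper_force: 30.0
clock: 13.75
position: [0.4682, 0.3122, 0.0649]
ee_rot: [0.0, 0.997, 0.073, 0.0]
contact_force: [-2.2, 0.0, 4.3]
width: 0.0258
gripper_force: 30.6
```

Contact (+4.3 N). Releasing and retreating.

```bash
python3 -m inch '[{"claw":0,"travel":[0,0,0],"turn":0},{"claw":0.2,"travel":[0,0,0],"turn":0},{"claw":0.2,"travel":[0,0,0],"turn":0},{"claw":0.2,"travel":[0,0,0],"turn":0},{"claw":0.2,"travel":[0,0,0],"turn":0}]'
python3 -m inch '[{"claw":0.2,"travel":[0,0,0.1],"turn":0},{"claw":0.2,"travel":[0,0,0.3],"turn":0},{"claw":0.2,"travel":[0,0,0.5],"turn":0},{"claw":0.2,"travel":[0,0,0.75],"turn":0},{"claw":0.2,"travel":[0,0,0.75],"turn":0}]'
python3 -m inch '[{"claw":0.2,"travel":[0,0,0],"turn":0},{"claw":0.2,"travel":[0,0,0],"turn":0},{"claw":0.2,"travel":[0,0,0],"turn":0}]'
python3 - <<'E'
from h import *
b=snap('scene','s7.png')[:,:,::-1]
cv2.imwrite('pics/l.png',cv2.resize(b[140:300,110:410],(800,427),interpolation=cv2.INTER_CUBIC))
E
```

```text
clock: 14.25
position: [0.4682, 0.3122, 0.064]
ee_rot: [0.0, 0.997, 0.073, -0.0]
contact_force: [0.2, 0.8, -0.8]
width: 0.0513
gripper_force: 0.0
clock: 14.75
position: [0.472, 0.3142, 0.2214]
ee_rot: [-0.003, 0.997, 0.073, 0.007]
contact_force: [1.2, -0.1, 0.3]
width: 0.0514
gripper_force: 0.0
clock: 15.05
position: [0.4672, 0.3116, 0.2122]
ee_rot: [0.001, 0.997, 0.073, -0.002]
contact_force: [0.7, -0.4, -0.5]
width: 0.0515
gripper_force: 0.0
```

View pics/l.png

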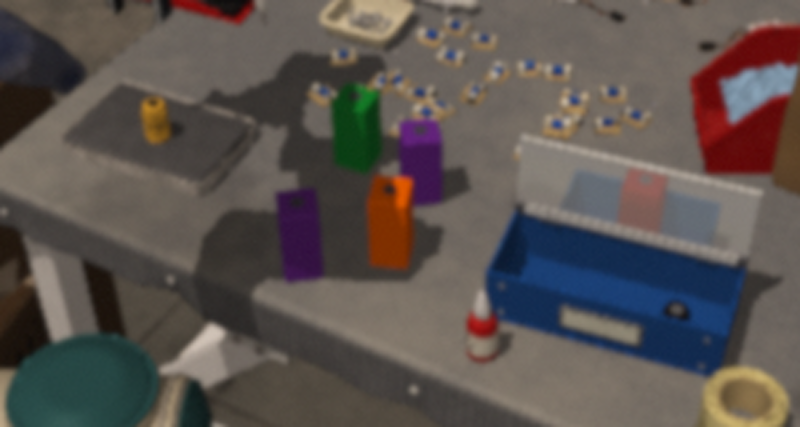

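The brass gland stands upright on the tin (155,120). The block props the flap (643,200), the black gland is in the bay (677,310), and the glue and tape are where they were.

```bash
python3 -c "
from rig import ticket;print(ticket.sign_off())"
```

```text
the job is handed in; nothing more can be done
None
```

I handed the job in at about 15 s on the robot's clock: the brass gland stands upright on the tin, the red block props the flap open by itself, and in the last picture the black gland, glue bottle and tape roll looked unmoved (the sign-off gave no verdict).

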